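# Wedge a row of cedar battens tight in the clamping board

### The job

Clamp up the row of four cedar battens: take the wooden wedge that stands on its broad end, lay it down flat on the shelf without letting it fall over and let go, then take it again and start its narrow end, lying flat, in the open end of the tapered channel between the battens and the slanting cleat. Drive it in until it jams and the battens are closed up tight, and let go. Do not disturb the bowl, bottle, hand fork or clip with plant tag.

Things in the scene. Friction and masses are not known exactly. Their poses are not given: they have to be found in the camera images.
- clamp_board: Fixed dark-faced plywood base 290 (x) x 215 (y) x 18 mm, pale cleats on top 30 mm high. Origin: centre of its underside, on the shelf, z up. Along x: slanting cleat, channel, battens 4, 3, 2, 1 (side by side, x = -47 to +105 mm when tight), straight cleat from x = +105 mm. A fence (y = -104 to -82 mm) stops the battens' -y ends. Nothing carries a wedge beyond the base's +y edge (y = +107.5 mm).
- channel_mouth (a point): Middle of the channel's open end (row tight), on top of the base at its +y edge: x = -67.7, y = +107.5, z = 18 mm in clamp_board. The channel runs along -y from here; 41.4 mm wide, narrowing 0.107 mm per mm. It lies between batten 4's flat side (x = -47 mm when tight) and the slanting cleat (inner face from x, y = -88.4, +107.5 to -65.4, -107.5; 38 mm wide).
- nose_home (a point): Where the nose middle is when the wedge, flat on the base, first bears on both sides of the tight row: x = -61, y = -17.5, z = 33 mm in clamp_board, 125 mm in. The wedge's centre line is then 3.05 deg from the y axis, butt middle at x = -69, y = +132 mm. It jams within some 3 mm of here. With the row loose it first bears 25 to 40 mm sooner; pushing it in shoves the battens together.
- wedge: Wooden wedge, about 110 g: 150 mm long, 30 thick, 44 wide at the butt, tapering on both sides to 28 at the nose. Origin: middle of the butt face; z to the nose, x across the width (tapered sides), y across the thickness. Stands on its butt at first. Lying flat, y is vertical (either way up). Overhanging the base it balances with the nose over 81 mm in. A push of 10 to 20 N on the butt jams it.
- wedge_nose (a point): Middle of the wedge's nose (narrow end) face, 150 mm from its origin along its z.
- batten1: Cedar batten 38 x 38 mm, 180 mm long along its y, 100 g, loose on the clamp board beside the straight cleat; origin: centre of its underside, 18 mm above the shelf. Gaps in the row at the start: 0.3 to 1.5 mm each, 3 to 4 mm in all.
- batten2: Second batten from the straight cleat, same size and origin.
- batten3: Third batten from the straight cleat, same size and origin.
- batten4: Fourth batten, beside the channel, same size and origin; its centre lies at x = -28 mm in clamp_board when the row is tight.
- bowl: Stainless steel bowl, 170 mm across, 60 mm high, right of the clamp board; origin: centre of its underside. Not to be disturbed.
- bottle: Blue twist-cap bottle, 64 mm across, 190 mm high, standing; origin: centre of its underside. Not to be disturbed.
- small_fork: Hand fork with a wooden handle, 290 mm long along its x (tines at +x, 66 mm wide), lying right of the clamp board; origin: on the shelf below its middle. Not to be disturbed.
- tag_clip: Black spring clip gripping a white plastic plant tag, 164 mm long along its x (-51 to +113 mm), 16 mm high; origin: on the shelf below the clip's jaws. Not to be disturbed.
Things that resemble listed ones, but are neither listed nor needed, are in the scene too. Leave any turquoise look-alike of the wedge alone.

How it is judged:
On the way:
1. the wedge has been laid down flat on the shelf and let go (height (world z) of each of wedge, wedge_nose below 0.022 m and angle between the y axis of wedge and the z axis of clamp_board, either way round below 0.1 rad and contact force between the fingers and wedge below 0.1 N), for 0.2 s.
At the end, for the whole second after the job is handed in: The wedge lies flat on the base (0.1 rad, 5 mm) in the channel, nose first, at least 107 mm in; the battens' gaps total under 1.5 mm and the last batten is straight (0.012 rad); the wedge is jammed, pressing on that batten with over 5 N; all at rest (y of wedge_nose in the frame of clamp_board below 0 m and z of each of wedge_nose, wedge in the frame of clamp_board below 0.038 m and angle between the y axis of wedge and the z axis of clamp_board, either way round below 0.1 rad and angle between the z axis of wedge and the y axis of clamp_board, either way round below 0.1 rad and x of batten4 in the frame of clamp_board above -0.0295 m and angle between the y axis of batten4 and the y axis of clamp_board, either way round below 0.012 rad and contact force between wedge and batten4 above 5 N and linear speed of wedge below 0.02 m/s); the robot touches nothing.
It fails at once if the wedge falls over or is dropped (it turns faster than 9.5 rad/s) (angular speed of wedge above 9.5 rad/s).
It fails at once if the bowl is shifted by more than 15 mm (distance of bowl from where it was at the start of the episode above 0.015 m).
It fails at once if the bottle is shifted by more than 15 mm (distance of bottle from where it was at the start of the episode above 0.015 m).
It fails at once if the hand fork is shifted by more than 15 mm (distance of small_fork from where it was at the start of the episode above 0.015 m).
It fails at once if the clip with the tag is shifted by more than 15 mm (distance of tag_clip from where it was at the start of the episode above 0.015 m).
It also fails if it takes over 64 s, if anything falls off the work surface, if the arm or the gripper's body presses on something with over 40 N, if the wrist force passes 120 N, or if a joint passes its speed limit or range.

### The arm

A 7-joint arm with a two-finger parallel gripper is mounted at the origin on the work surface. World frame = base frame: x ahead of the robot, y to its left, z up, the work surface at z = 0. Lengths are in m, angles in rad, forces in N, time in s.
With the tool pointing down it reaches from about 0.35 to 0.9 m from the base axis. Payload 8.1 kg.
Tool frame: the origin (TCP) lies at the centre of the arm's flange, where the gripper is bolted on; the fingertips stand 178 mm ahead of it and the grasp point (between the pads) lies 159 mm ahead of it; z points along the fingers, y is the direction in which the jaws open and shut (so a half turn about z gives the same grasp; the last joint's range is limited). The gripper opens to 92 mm and grips with 3 to 60 N. Pads are 19 mm wide; open, the fingers measure 130 mm over their backs; the gripper's body (75 mm by 190 mm) begins 47 mm behind the grasp point.
Start: joints at [1.041, 0.434, 0.025, 1.573, -0.012, 1.134, -0.075], TCP at [0.259, -0.569, 0.405] pointing down, gripper open.
Joint ranges: [-2.62, 2.62], [-0.44, 2.09], [-1.27, 1.32], [0.08, 2.57], [-1.32, 4.46], [0.12, 2], [-2.74, 2.74]. Speed limits (rad/s): [2.22, 2.22, 3.01, 3.01, 3.14, 3.14, 3.14].

### API

Orientations are given as a rotation vector (axis times angle).
In Python, from cell import arm gives the robot as it stands. The module is installed in compiled form; this text tells all that it offers.
- The arm moves only by the tool move_arm, never from a script. Its argument "steps" is a list of rows, each a list of 4 numbers: the shift along the tool's x, y, z in mm, then the turn about the tool's z in rad. In form: [[x, y, z, twist], ...]. A call has 1 to 20 rows; each row is the pose to reach, as a shift and turn from the pose commanded when the call began, along the tool's axes at that moment; what a row does not reach only later rows make up. A row lasts 1/8 s, in which the tool goes at most 62.5 mm and 10.7 degrees, less where a joint would pass 70% of its speed; a pose out of reach is approached as far as the arm can. A call with a gripper value outside its range is refused whole. "grip" is the finger opening in mm, from 0 to 91.8, set as the call begins (left out, the last holds). The fingers move at their own pace and stop on an object; "grip_force" is the grip in N (left out, the last holds). Time passes only in rows, so rows that repeat a pose let the fingers close. It gives the time, the measured TCP pose, the force and the opening at its end, in the units of the state.
- arm.observe(): the state, without advancing time (a new reading comes with each control period).
- arm.get_image(name): name is "side" or "top"; returns the picture (420x560x3 uint8, red, green, blue); there is no depth.
- arm.camera_info(name): a dict with "mtx" (3x3 intrinsics, pixels), "dist_coeffs" ([k1, k2, p1, p2, k3] as OpenCV has them; the pictures are not rectified), "pose" (4x4, takes a point from camera to world coordinates). Camera axes: x right, y down, z forward; pixel columns grow to the right and rows downward; lengths in m; the calibration is good to about 2 mm. A picture is of the moment at which its call begins. camera_info takes no time and is no camera call.
- arm.sign_off(): hands the job in, once; it reports no verdict.
The state is a dict: "clock": time; "joints": joint angles; "dq": joint speeds; "joint_efforts": joint torques, N m; "position": TCP position; "ee_rot": TCP orientation; "force": force on the tool from outside, world axes, zero at the start; "ft_torque": the same for the moment, N m; "width": opening from 0.0 (shut) to 1.0 (fully open).
Only numpy, scipy, OpenCV 4.12 (cv2) and the standard library are available. Lean on these libraries where they do the work, as an engineer would, in place of code of your own. Each camera call takes 0.05 s, during which the arm holds its last target.

## Working session

There is one attempt and no reset: what is moved stays moved. The work goes in short steps, Python scripts to look and compute and a tool call to move; the robot and the scene stay as the last step left them, time stands still between calls to the robot, and variables do not carry over. Pictures are saved under pics/ and viewed, and the job is handed in when it is done.

Besides the shell and the picture viewer there is one more tool, called after ">>>" as name(argument=value, ...), one argument or row to a line, values as JSON. move_arm: Moves the arm, as the interface text tells. Its arguments: {"type":"object","properties":{"steps":{"type":"array"},"grip":{"type":"number"},"grip_force":{"type":"number"}},"required":["steps"]}

```bash
mkdir -p pics; python3 - <<'E'
from cell import arm
import cv2
print(arm.observe())
for n in("side","top"):
    im=arm.get_image(n); cv2.imwrite(f"pics/{n}0.png",im[:,:,::-1]); print(n,arm.camera_info(n))
E
```

```text
{'clock': 0.0, 'joints': array([ 1.04137116,  0.43520105,  0.0249763 ,  1.57408931, -0.01159086,
        1.13400301, -0.07507756]), 'dq': array([ 0.00249498, -0.00023347, -0.00325803,  0.0001886 , -0.00074155,
        0.00168581,  0.00050237]), 'joint_efforts': array([ 7.74530308e-04, -6.67851305e+01,  9.84709673e-01, -3.14457500e+01,
       -6.07560785e-02,  4.28892660e-02,  1.28191700e-04]), 'position': array([ 0.25861047, -0.56873008,  0.40396144]), 'ee_rot': array([-3.06888937e+00, -6.64992622e-01,  7.45922768e-04]), 'force': array([ 0.3540208 , -0.29008716, -0.88604313]), 'ft_torque': array([0.04066747, 0.02510076, 0.01933222]), 'width': 0.9971612080185681}
side {'mtx': array([[402.25461471,   0.        , 278.39634263],
       [  0.        , 402.25461471, 207.58542023],
       [  0.        ,   0.        ,   1.        ]]), 'dist_coeffs': array([-0.06708148,  0.        ,  0.        ,  0.        ,  0.        ]), 'pose': array([[-0.95965909, -0.20149173,  0.19610077,  0.34493389],
       [-0.28047847,  0.63728487, -0.71777422,  0.75690633],
       [ 0.01965352, -0.7438206 , -0.66809031,  0.83420456],
       [ 0.        ,  0.        ,  0.        ,  1.        ]])}
top {'mtx': array([[421.44966413,   0.        , 277.3432698 ],
       [  0.        , 421.44966413, 214.23371193],
       [  0.        ,   0.        ,   1.        ]]), 'dist_coeffs': array([-0.04030306,  0.        ,  0.        ,  0.        ,  0.        ]), 'pose': array([[-0.01825652, -0.99116158,  0.13139791,  0.41889117],
       [-0.99981119,  0.01897239,  0.00419811, -0.00315856],
       [-0.00665394, -0.13129646, -0.99132082,  1.2894516 ],
       [ 0.        ,  0.        ,  0.        ,  1.        ]])}
```

View pics/side0.png

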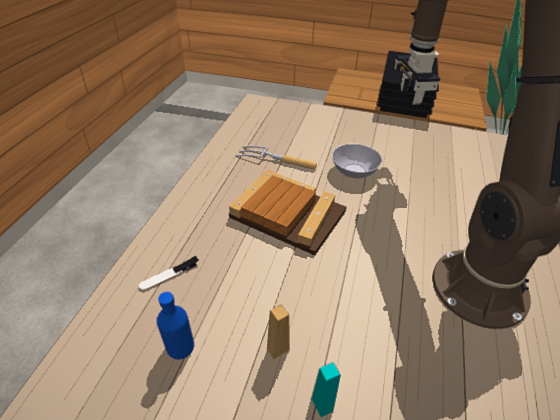

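View pics/top0.png

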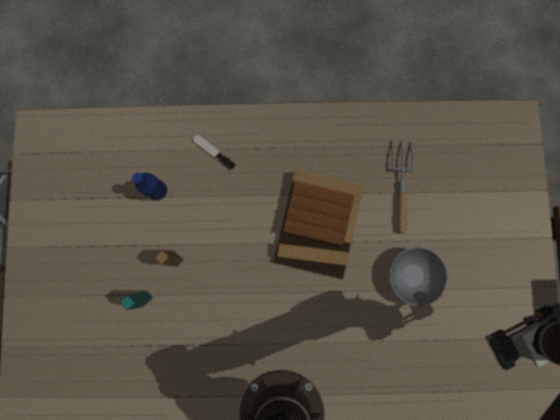

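Candidates for the wedge are the pale wooden upright at side (278,332) / top (165,258), the turquoise look-alike at side (327,390) / top (133,300), and the pale cleats at side (317,218) and (250,195). By the description I choose the wooden upright, and I'll check it in close crops.

```bash
python3 - <<'E'
import cv2,numpy as np
s=cv2.imread("pics/side0.png");t=cv2.imread("pics/top0.png")
a=cv2.resize(s[290:380,240:360],(600,450),interpolation=cv2.INTER_CUBIC); cv2.imwrite("pics/c1.png",a)
b=cv2.resize(t[150:300,250:400],(600,600),interpolation=cv2.INTER_CUBIC); b=cv2.convertScaleAbs(b,alpha=2); cv2.imwrite("pics/c2.png",b)
b=cv2.resize(t[235:315,110:200],(675,600),interpolation=cv2.INTER_CUBIC); b=cv2.convertScaleAbs(b,alpha=2); cv2.imwrite("pics/c3.png",b)
b=cv2.resize(s[160:260,220:360],(784,560),interpolation=cv2.INTER_CUBIC); cv2.imwrite("pics/c4.png",b)
E
```

```text
(no output)
```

View pics/c1.png

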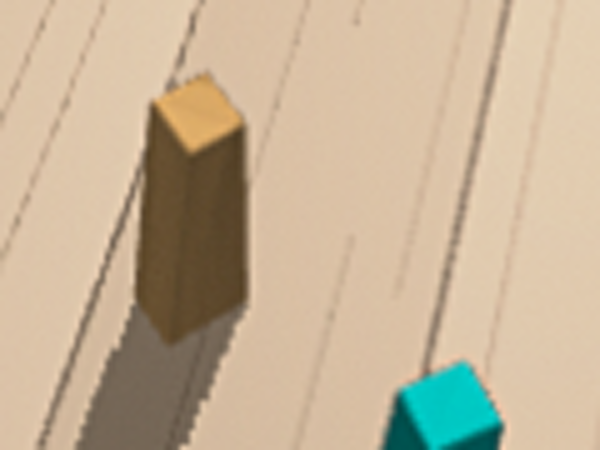

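View pics/c2.png

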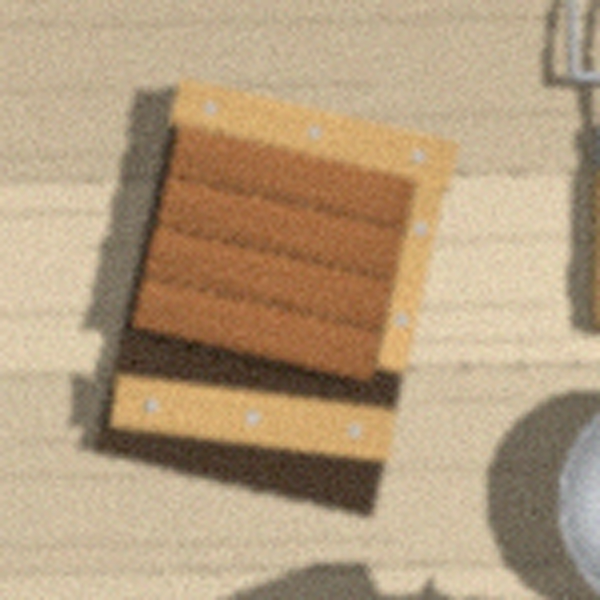

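View pics/c3.png

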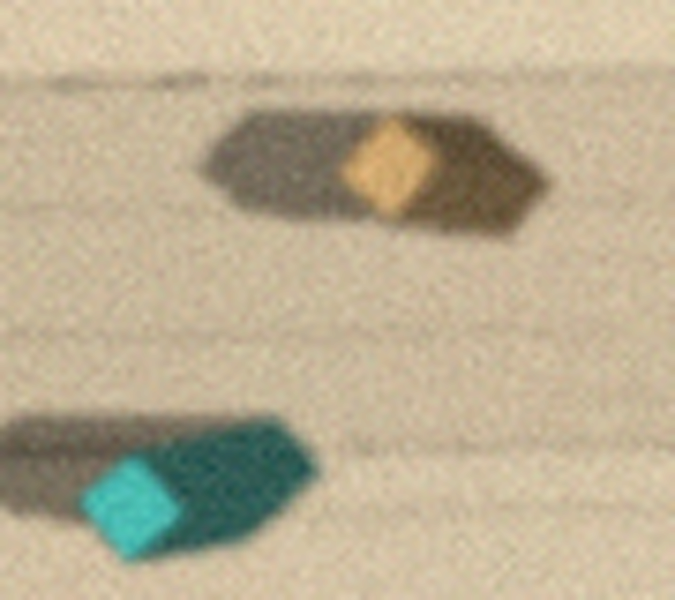

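View pics/c4.png

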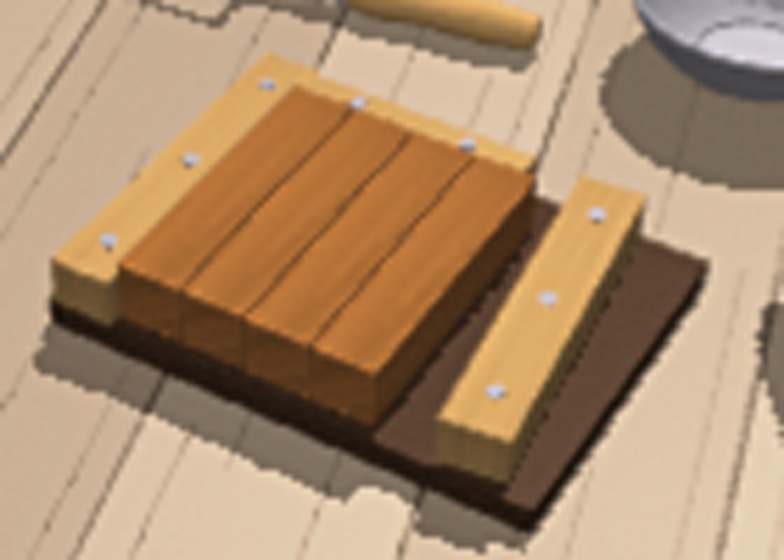

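The crop shows the wooden one standing on its broad end, with its wide (tapered-outline) face to the lower right. The turquoise one is separate. The board's corners are clear in both crops. Next I fit poses from these corner pixels across both views.

```bash
cat > h.py <<'E'
import numpy as np,cv2
from scipy.optimize import least_squares
from cell import arm
CI={n:arm.camera_info(n) for n in("side","top")}
def proj(n,P):
    c=CI[n];T=np.linalg.inv(c["pose"])
    return cv2.projectPoints(np.asarray(P,float).reshape(-1,1,3),cv2.Rodrigues(T[:3,:3])[0],T[:3,3],c["mtx"],c["dist_coeffs"])[0].reshape(-1,2)
def ray(n,uv,z):
    c=CI[n];p=cv2.undistortPoints(np.array(uv,float).reshape(-1,1,2),c["mtx"],c["dist_coeffs"]).reshape(-1,2)
    d=np.c_[p,np.ones(len(p))]@c["pose"][:3,:3].T;o=c["pose"][:3,3]
    return o+d*((z-o[2])/d[:,2])[:,None]
def uncrop(q,s,off): return (np.array(q,float)+.5)/s-.5+np.array(off)
def place(P,x,y,a):
    P=np.asarray(P,float);c,s=np.cos(a),np.sin(a)
    return np.c_[x+c*P[:,0]-s*P[:,1],y+s*P[:,0]+c*P[:,1],P[:,2]]
def fit(obs,x0):  # obs: list (cam,model pts,px)
    f=lambda v:np.concatenate([(proj(n,place(P,*v))-q).ravel() for n,P,q in obs])
    r=least_squares(f,x0,loss="soft_l1");return r.x,[np.round((proj(n,place(P,*r.x))-q),1).tolist() for n,P,q in obs]
E
python3 - <<'E'
from h import *
m=1e-3
ot=("top",np.array([(145,107.5,48),(145,-107.5,48),(-145,107.5,18),(-145,-107.5,18),(-88.4,107.5,48)])*m,uncrop([(178,80),(460,145),(97,450),(372,515),(115,375)],4,(250,150)))
os_=("side",np.array([(-145,107.5,18),(-145,-107.5,18),(145,107.5,48),(145,-107.5,48),(-88.4,107.5,48),(-65.4,-107.5,48)])*m,uncrop([(533,515),(708,262),(55,262),(268,52),(440,420),(583,178)],5.6,(220,160)))
for o in([ot],[os_],[ot,os_]):
    print(*fit(o,[.42,-.1,-.2]))
# wedge standing: model coords x=width,y=thick; unknown which visible
hw,ht,nw=22,15,14
B=lambda sx,sy:(sx*hw,sy*ht,0)
N=lambda sx,sy:(sx*nw,sy*ht,150)
# rough: rays
b=ray("side",uncrop([(135,303),(172,345),(247,303)],5,(240,290)),0);t=ray("side",uncrop([(150,103),(190,155),(243,122),(208,72)],5,(240,290)),.15)
tt=ray("top",uncrop([(392,115),(440,160),(390,215),(340,172)],7.5,(110,235)),.15)
tb=ray("top",uncrop([(550,183),(510,238)],7.5,(110,235)),0)
for q in(b,t,tt,tb):print(np.round(q*1000))
print(ray("top",[(150,185),(133,300)],0.1),ray("side",[(327,390),(178,340)],.05))
E
```

```text
[ 0.55506061 -0.12222142 -0.24710364] [[[0.8, -1.3], [0.1, -1.7], [-0.7, 0.7], [0.7, 0.8], [-1.0, 0.4]]]
[ 0.55228728 -0.11929529 -0.25065624] [[[0.7, -0.1], [0.9, 0.3], [-1.5, -0.7], [-0.8, -0.2], [-0.4, 1.3], [0.8, -1.0]]]
[ 0.55334552 -0.12116895 -0.25056168] [[[0.7, -0.8], [-0.0, -1.0], [-1.2, 1.1], [0.1, 1.5], [-1.4, 0.9]], [[0.4, -0.7], [0.7, -0.2], [-1.6, -1.2], [-1.0, -0.6], [-0.6, 0.7], [0.6, -1.5]]]
[[481. 327.   0.]
 [459. 342.   0.]
 [433. 313.   0.]]
[[477. 320. 150.]
 [455. 338. 150.]
 [439. 318. 150.]
 [459. 299. 150.]]
[[478. 317. 150.]
 [462. 299. 150.]
 [442. 317. 150.]
 [458. 335. 150.]]
[[457. 293.   0.]
 [435. 310.   0.]]
[[0.66882576 0.36837446 0.1       ]
 [0.34240365 0.40983988 0.1       ]] [[0.33370756 0.40010288 0.05      ]
 [0.66118722 0.38671999 0.05      ]]
```

```bash
python3 - <<'E'
import cv2
s=cv2.imread("pics/side0.png");t=cv2.imread("pics/top0.png")
b=cv2.resize(t[220:285,270:355],(765,585),interpolation=cv2.INTER_CUBIC); cv2.imwrite("pics/d1.png",cv2.convertScaleAbs(b,alpha=2))
b=cv2.resize(s[185:255,270:350],(640,560),interpolation=cv2.INTER_CUBIC); cv2.imwrite("pics/d2.png",b)
E
```

```text
(no output)
```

View pics/d1.png

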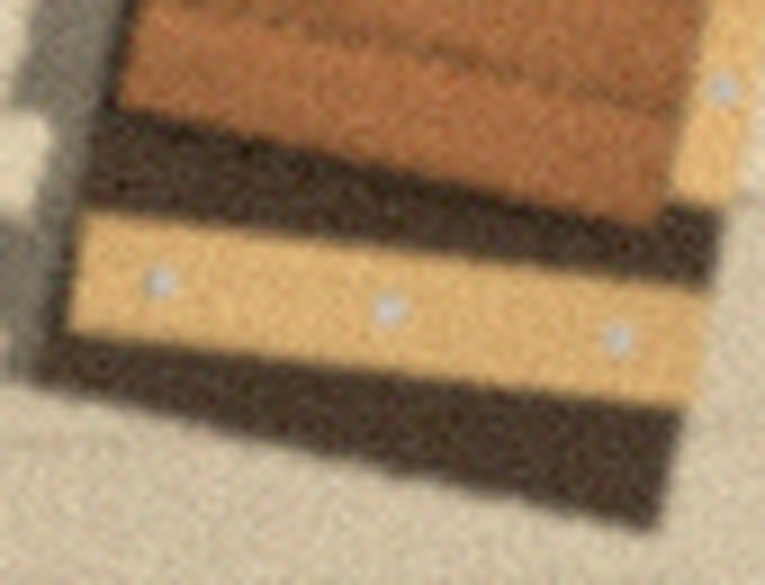

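View pics/d2.png

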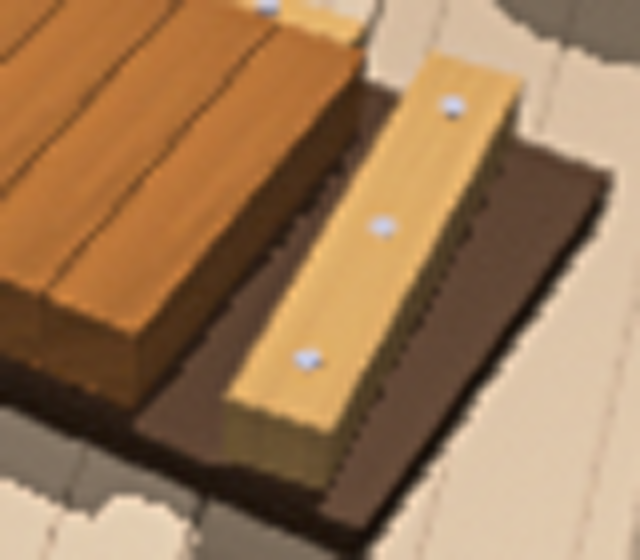

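```bash
python3 - <<'E'
from h import *
m=1e-3
P=np.array([(-88.4,107.5,48),(-65.4,-107.5,48),(-126.6,107.5,48),(-103.6,-107.5,48),(-145,107.5,18),(-145,-107.5,18)])*m
ot=("top",P,uncrop([(85,212),(712,290),(66,328),(693,405),(35,377),(655,530)],9,(270,220)))
os_=("side",P,uncrop([(228,398),(432,50),(332,432),(520,80),(362,528),(610,178)],8,(270,185)))
for o in([ot],[os_],[ot,os_]):
    v,r=fit(o,[.55,-.12,-.25]);print(v,r)
    pts=place(np.array([(-67.7,107.5,18),(-61,-17.5,33)])*m,*v);print(pts.round(4))
b=ray("top",uncrop([(118,105),(655,220)],9,(270,220)),.056);c=ray("side",uncrop([(137,332),(362,62)],8,(270,185)),.056)
for q in(b,c):
    d=q-[v[0],v[1],0];ca,sa=np.cos(v[2]),np.sin(v[2]);print(np.c_[ca*d[:,0]+sa*d[:,1],-sa*d[:,0]+ca*d[:,1]].round(4))
# wedge fit: side & top corners. wide dir = from (459,342)->(433,313)
W=lambda sx,sy,z:(sx*(22-8*z/150),sy*15,z)
a0=np.arctan2(-29,-26)
x=np.array
# model +x along wide dir (459,342)->(433,313); y = rot90: a0+90deg -> pointing (+29,-26)/.. i.e. away from camera
Ps=x([W(-1,1,0),W(-1,-1,0),W(1,-1,0),W(-1,1,150),W(-1,-1,150),W(1,-1,150),W(1,1,150)])*m
for flip in (1,-1):
  Q=Ps.copy();Q[:,1]*=flip
  o1=("side",Q,uncrop([(135,303),(172,345),(247,303),(150,103),(190,155),(243,122),(208,72)],5,(240,290)))
  PT=x([W(-1,1,150),W(1,1,150),W(1,-1,150),W(-1,-1,150),W(1,1,0),W(1,-1,0)])*m;PT[:,1]*=flip
  o2=("top",PT,uncrop([(392,115),(440,160),(390,215),(340,172),(550,183),(510,238)],7.5,(110,235)))
  for o in([o1],[o2],[o1,o2]): print(flip,*fit(o,[.457,.316,a0]))
E
```

```text
[ 0.55750687 -0.12226549 -0.25027939] [[[-1.7, -0.3], [1.7, 0.2], [-2.6, -0.5], [1.0, 0.2], [-0.4, 0.4], [0.8, -0.0]]]
[[ 0.5185 -0.0013  0.018 ]
 [ 0.4941 -0.1241  0.033 ]]
[ 0.55461272 -0.12095486 -0.24030513] [[[-0.5, 0.9], [0.1, -1.2], [-1.0, 1.9], [0.4, -0.8], [0.5, 0.0], [0.3, -1.0]]]
[[ 5.144e-01 -4.000e-04  1.800e-02]
 [ 4.912e-01 -1.234e-01  3.300e-02]]
[ 0.55619391 -0.12192687 -0.24644231] [[[-1.7, 0.3], [1.7, 0.5], [-2.6, 0.1], [1.1, 0.5], [-0.4, 1.0], [0.9, 0.3]], [[-1.3, 0.6], [-0.2, -1.3], [-1.8, 1.6], [0.0, -0.9], [-0.3, -0.2], [-0.0, -1.1]]]
[[ 0.5168 -0.0012  0.018 ]
 [ 0.4928 -0.124   0.033 ]]
[[-0.0503  0.1   ]
 [-0.0476 -0.0785]]
[[-0.0518  0.0994]
 [-0.0528 -0.0722]]
1 [ 0.45703908  0.31872484 -2.26237591] [[[-0.6, -0.6], [-0.6, 1.5], [0.8, -0.3], [-0.3, -0.2], [0.1, 0.4], [1.3, 0.2], [-0.3, -0.5]]]
1 [ 0.46045907  0.31707042 -2.29244558] [[[-0.4, -0.9], [0.8, -0.2], [0.1, 0.9], [-0.9, -0.1], [0.9, 0.1], [-0.3, 0.3]]]
1 [ 0.4581522   0.31821233 -2.25267599] [[[-1.0, -0.8], [-0.9, 1.1], [0.4, -0.7], [-0.8, -0.5], [-0.3, 0.0], [0.8, -0.3], [-0.9, -0.8]], [[-1.1, -0.1], [0.3, 0.3], [-0.1, 1.8], [-1.3, 1.1], [0.5, 0.5], [-0.4, 0.9]]]
-1 [ 0.45653768  0.32085022 -3.46902925] [[[-0.6, 0.2], [-0.2, -18.0], [0.8, 0.7], [-0.5, 4.5], [0.3, -16.2], [1.2, -2.7], [-0.4, 18.0]]]
-1 [ 0.45549962  0.31702634 -0.82948476] [[[-0.5, 16.1], [0.8, 3.0], [0.1, -12.5], [-0.9, 0.4], [0.9, -0.6], [-0.3, -15.1]]]
-1 [ 0.45937687  0.31675171 -3.58657869] [[[-1.2, -3.0], [0.4, -20.2], [-0.1, 0.1], [-1.4, 1.4], [0.7, -18.3], [0.6, -3.7], [-2.5, 15.9]], [[-2.8, 0.0], [-13.8, 3.5], [2.7, 0.8], [14.0, -3.0], [-15.1, 4.0], [-1.0, 0.8]]]
```

```bash
python3 - <<'E'
from h import *
m=1e-3
qt=uncrop([(85,212),(712,290),(66,328),(693,405),(35,377),(655,530)],9,(270,220))
qs=uncrop([(228,398),(432,50),(332,432),(520,80),(362,528),(610,178)],8,(270,185))
def mod(L1,L2,w):
    f=lambda y:-88.4+23*(107.5-y)/215
    return np.array([(f(L1),L1,48),(f(-L2),-L2,48),(f(L1)-w,L1,48),(f(-L2)-w,-L2,48),(-145,107.5,18),(-145,-107.5,18)])*m
for obs in([("top",qt)],[("side",qs)],[("top",qt),("side",qs)]):
    g=lambda v:np.concatenate([(proj(n,place(mod(v[3]*1e3,v[4]*1e3,38.2),*v[:3]))-q).ravel() for n,q in obs])
    r=least_squares(g,[.555,-.121,-.25,.105,.105],x_scale=[.01,.01,.01,.01,.01]);v=r.x
    print(v.round(4),r.fun.reshape(-1,2).round(1).tolist())
    print(place(np.array([(-67.7,107.5,18),(-61,-17.5,33),(-69,132,33)])*m,*v[:3]).round(4))
E
```

```text
[ 0.5576 -0.1218 -0.251   0.1006  0.1041] [[0.5, -0.0], [0.3, 0.0], [-0.4, -0.3], [-0.3, -0.0], [-0.6, 0.3], [0.6, -0.0]]
[[ 0.5187 -0.0009  0.018 ]
 [ 0.4942 -0.1236  0.033 ]
 [ 0.5236  0.0232  0.033 ]]
[ 0.5547 -0.1193 -0.2451  0.0996  0.1049] [[0.2, -0.6], [-0.2, -0.3], [-0.4, 0.5], [0.1, 0.2], [0.1, 0.6], [0.3, -0.5]]
[[ 0.5151  0.0014  0.018 ]
 [ 0.4913 -0.1215  0.033 ]
 [ 0.5198  0.0255  0.033 ]]
[ 0.5562 -0.1207 -0.2472  0.1001  0.1045] [[0.4, 0.6], [0.2, 0.4], [-0.5, 0.4], [-0.4, 0.4], [-0.8, 1.0], [0.4, 0.4], [-0.4, -0.9], [-0.6, -0.5], [-0.9, 0.1], [-0.3, -0.1], [-0.5, 0.1], [-0.1, -0.8]]
[[ 5.168e-01  1.000e-04  1.800e-02]
 [ 4.927e-01 -1.228e-01  3.300e-02]
 [ 5.216e-01  2.420e-02  3.300e-02]]
```

```bash
cat >> h.py <<'E'
from scipy.spatial.transform import Rotation as Rn
def rows(P,yaws=None):
    """world TCP points (N,3) and tool-y yaws -> rows from the present pose"""
    o=arm.observe();R=Rn.from_rotvec(o["ee_rot"]).as_matrix();p=o["position"]
    y0=np.arctan2(R[1,1],R[0,1])
    d=(np.asarray(P)-p)@R*1000
    tw=np.zeros(len(d)) if yaws is None else -(np.asarray(yaws)-y0)
    return np.c_[np.round(d,1),np.round(tw,3)].tolist()
def st():
    o=arm.observe();R=Rn.from_rotvec(o["ee_rot"]).as_matrix()
    print("t",round(o["clock"],2),"tcp",o["position"].round(4),"yawY",round(float(np.degrees(np.arctan2(R[1,1],R[0,1]))),1),"tilt",R[:,2].round(3),"F",o["force"].round(1),"w",round(o["width"]*91.8,1),"q",o["joints"].round(2))
E
python3 - <<'E'
from h import *
st()
s=np.linspace(0,1,19)[1:]
az=np.radians(-65.55+s*(35.4+65.55)); r=.625+s*(.5563-.625)
P=np.c_[r*np.cos(az),r*np.sin(az),np.full(18,.404)]
yw=np.radians(-65.6+s*115.6)
for a in rows(P,yw):print(a)
E
```

```text
t 0.1 tcp [ 0.2586 -0.5688  0.404 ] yawY -65.6 tilt [-0.001  0.001 -1.   ] F [ 0.1 -0.6 -0.6] w 92.0 q [ 1.04  0.44  0.03  1.57 -0.01  1.13 -0.08]
[60.7, -6.6, 0.0, -0.111]
[120.1, -19.2, 0.0, -0.223]
[177.6, -37.5, 0.1, -0.335]
[232.7, -61.2, 0.1, -0.448]
[284.9, -90.0, 0.1, -0.56]
[333.6, -123.6, 0.2, -0.672]
[378.6, -161.6, 0.2, -0.784]
[419.4, -203.5, 0.3, -0.896]
[455.6, -248.9, 0.3, -1.008]
[487.0, -297.4, 0.4, -1.12]
[513.3, -348.4, 0.4, -1.232]
[534.3, -401.3, 0.5, -1.344]
[550.0, -455.7, 0.6, -1.456]
[560.1, -511.1, 0.7, -1.568]
[564.8, -566.7, 0.7, -1.681]
[563.9, -622.2, 0.8, -1.793]
[557.7, -677.0, 0.9, -1.905]
[546.2, -730.5, 1.0, -2.017]
```

>>> move_arm(
  steps=[
    [61,-7,0,-0.11],
    [120,-19,0,-0.22],
    [178,-37,0,-0.33],
    [233,-61,0,-0.45],
    [285,-90,0,-0.56],
    [334,-124,0,-0.67],
    [379,-162,0,-0.78],
    [419,-203,0,-0.9],
    [456,-249,0,-1.01],
    [487,-297,0,-1.12],
    [513,-348,0,-1.23],
    [534,-401,0,-1.34],
    [550,-456,0,-1.46],
    [560,-511,0,-1.57],
    [565,-567,0,-1.68],
    [564,-622,0,-1.79],
    [558,-677,0,-1.9],
    [546,-730,1,-2.017],
    [546,-730,1,-2.017],
    [546,-730,1,-2.017],
  ],
  grip=91,
  grip_force=8,
)

```text
clock: 2.6
position: [0.4539, 0.3211, 0.4033]
ee_rot: [1.075, 2.952, -0.002]
force: [0.0, -0.7, -0.5]
width: 0.993
```

```bash
python3 - <<'E'
from h import *
st()
for n in("side","top"):
    im=arm.get_image(n)[:,:,::-1]; cv2.imwrite(f"pics/{n}1.png",im)
    c=im[180:400,180:400] if n=="side" else im[180:330,90:240]
    cv2.imwrite(f"pics/{n}1c.png",cv2.convertScaleAbs(cv2.resize(c,(600,600),interpolation=cv2.INTER_CUBIC),alpha=1 if n=="side" else 2))
E
```

```text
t 2.6 tcp [0.4539 0.3211 0.4033] yawY 50.0 tilt [-0.    -0.001 -1.   ] F [ 0.  -0.7 -0.5] w 91.1 q [-0.21  0.41 -0.69  1.7   0.29  1.13 -0.11]
```

View pics/side1c.png

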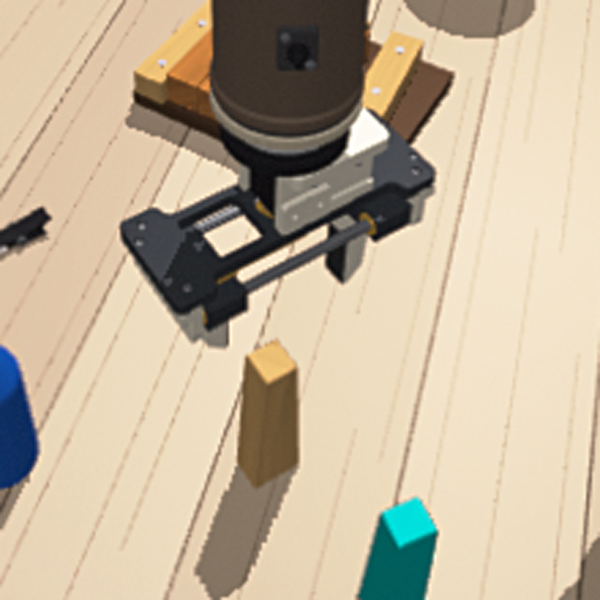

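View pics/top1c.png

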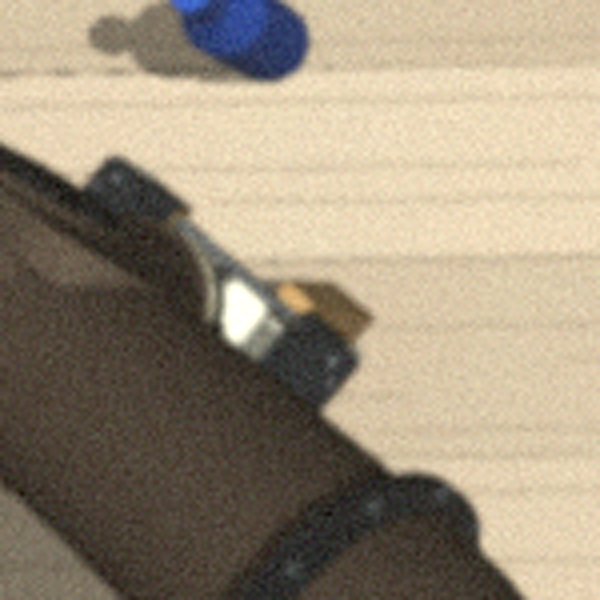

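>>> move_arm(
  steps=[
    [0,0,20,0],
    [1,0,50,0],
    [1,0,80,0],
    [1,0,105,0],
    [1,0,119,0],
    [1,0,119,0],
    [1,0,119,0],
  ],
)

```text
clock: 3.58
position: [0.4533, 0.3223, 0.2856]
ee_rot: [1.075, 2.951, 0.002]
force: [-0.3, -0.2, 0.1]
width: 0.992
```

```bash
python3 - <<'E'
from h import *
st()
for n in("side","top"):
    im=arm.get_image(n)[:,:,::-1]; cv2.imwrite(f"pics/{n}2.png",im)
    c=im[240:390,200:350] if n=="side" else im[180:330,90:240]
    cv2.imwrite(f"pics/{n}2c.png",cv2.convertScaleAbs(cv2.resize(c,(600,600),interpolation=cv2.INTER_CUBIC),alpha=1 if n=="side" else 2))
E
```

```text
t 3.58 tcp [0.4533 0.3223 0.2856] yawY 50.0 tilt [ 0.001  0.001 -1.   ] F [-0.3 -0.2  0.1] w 91.1 q [-0.26  0.54 -0.63  1.84  0.4   0.89 -0.21]
```

View pics/side2c.png

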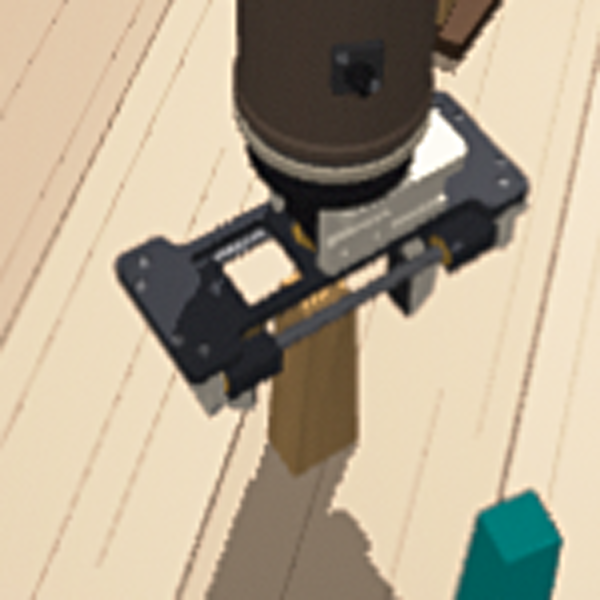

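View pics/top2c.png

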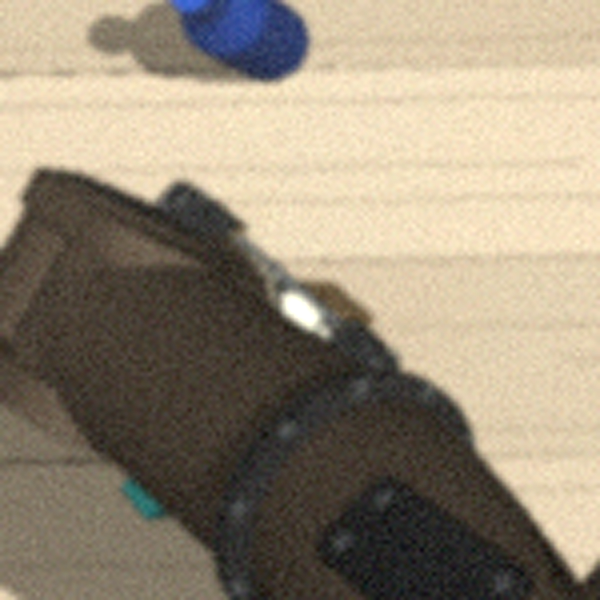

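The jaws straddle the wedge centrally: fingers at side crop (220,395) and (405,290), wedge between at x 275–357. I'll close gently.

>>> move_arm(
  steps=[
    [0,0,0,0],
    [0,0,0,0],
    [0,0,0,0],
    [0,0,0,0],
    [0,0,0,0],
    [0,0,0,0],
    [0,0,0,0],
    [0,0,0,0],
  ],
  grip=20,
  grip_force=8,
)

```text
clock: 4.68
position: [0.4528, 0.3222, 0.2847]
ee_rot: [1.074, 2.952, -0.0]
force: [0.1, -0.1, -1.2]
width: 0.35
```

```bash
python3 - <<'E'
from h import *
st()
for t in (5,10,15,20,25,30,40,50,60,70,80,85,88):
    a=np.radians(t);h=125;q=22
    print(t,round(-q*np.cos(a)+h*np.sin(a)+q,1),round(q*np.sin(a)+h*np.cos(a)-h,1))
E
```

```text
t 4.67 tcp [0.4528 0.3222 0.2847] yawY 50.0 tilt [-0. -0. -1.] F [ 0.1 -0.1 -1.2] w 32.2 q [-0.26  0.54 -0.63  1.84  0.4   0.89 -0.21]
5 11.0 1.4
10 22.0 1.9
15 33.1 1.4
20 44.1 -0.0
25 54.9 -2.4
30 65.4 -5.7
40 85.5 -15.1
50 103.6 -27.8
60 119.3 -43.4
70 131.9 -61.6
80 141.3 -81.6
85 144.6 -92.2
88 146.2 -98.7
```

>>> move_arm(
  steps=[
    [-4,0,0,0],
    [-8,0,0,0],
    [-12,0,0,0],
    [-16,0,0,0],
    [-20,0,0,0],
    [-25,0,0,0],
    [-30,0,0,0],
    [-35,0,0,0],
    [-40,0,0,0],
    [-40,0,0,0],
  ],
)

```text
clock: 5.92
position: [0.4838, 0.296, 0.2844]
ee_rot: [-1.075, -2.952, 0.001]
force: [-0.4, 0.5, 1.4]
width: 0.352
```

```bash
python3 - <<'E'
from h import *
st()
n="side"
im=arm.get_image(n)[:,:,::-1]; cv2.imwrite(f"pics/{n}3.png",im)
c=im[240:390,200:350]
cv2.imwrite(f"pics/{n}3c.png",cv2.resize(c,(600,600),interpolation=cv2.INTER_CUBIC))
E
```

```text
t 5.92 tcp [0.4838 0.296  0.2844] yawY 50.0 tilt [-0. -0. -1.] F [-0.4  0.5  1.4] w 32.3 q [-0.2   0.55 -0.63  1.81  0.4   0.9  -0.14]
```

View pics/side3c.png

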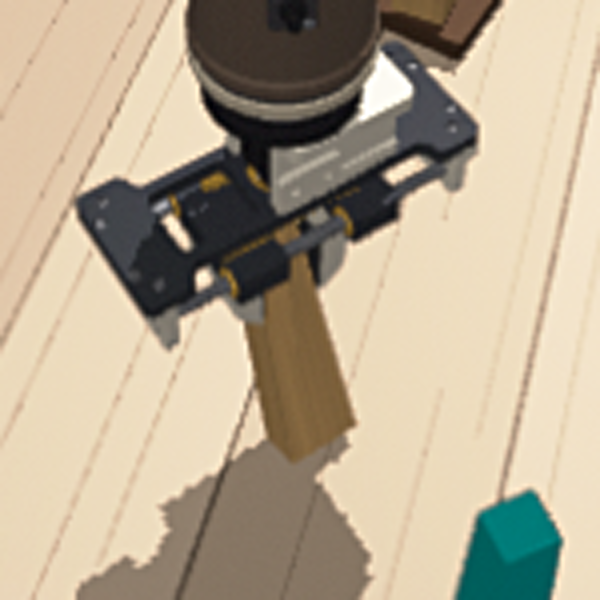

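>>> move_arm(
  steps=[
    [-5,0,1,0],
    [-10,0,2,0],
    [-15,0,4,0],
    [-20,0,6,0],
    [-25,0,8,0],
    [-30,0,10,0],
    [-35,0,12.5,0],
    [-40,0,15,0],
    [-45,0,18,0],
    [-49,0,21,0],
    [-53,0,24,0],
    [-57,0,27,0],
    [-61,0,31,0],
    [-65,0,35,0],
    [-69,0,39,0],
    [-72,0,42,0],
    [-72,0,42,0],
  ],
)

```text
clock: 8.1
position: [0.5385, 0.2501, 0.2422]
ee_rot: [-1.074, -2.951, 0.001]
force: [0.1, 0.0, 0.0]
width: 0.352
```

```bash
python3 - <<'E'
from h import *
st()
n="side"
im=arm.get_image(n)[:,:,::-1]; cv2.imwrite(f"pics/{n}4.png",im)
c=im[240:390,200:350]
cv2.imwrite(f"pics/{n}4c.png",cv2.resize(c,(600,600),interpolation=cv2.INTER_CUBIC))
E
```

```text
t 8.1 tcp [0.5385 0.2501 0.2422] yawY 50.0 tilt [-0.001 -0.    -1.   ] F [0.1 0.  0. ] w 32.3 q [-0.12  0.64 -0.59  1.78  0.45  0.86 -0.05]
```

View pics/side4c.png

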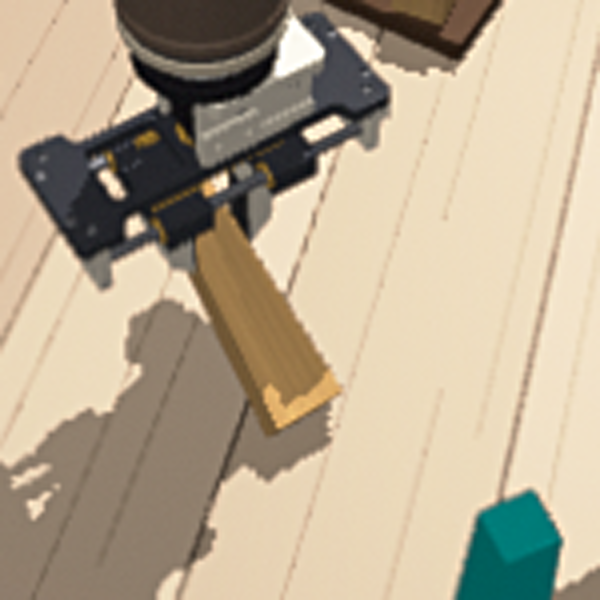

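>>> move_arm(
  steps=[
    [-4,0,5,0],
    [-7,0,10,0],
    [-10,0,15,0],
    [-13,0,20,0],
    [-15,0,25,0],
    [-17,0,30,0],
    [-19,0,35,0],
    [-21,0,40,0],
    [-22,0,44,0],
    [-23,0,47,0],
    [-23,0,47,0],
  ],
)

```text
clock: 9.52
position: [0.5563, 0.2355, 0.1961]
ee_rot: [1.074, 2.952, -0.0]
force: [-1.2, -2.0, 5.5]
width: 0.35
```

```bash
python3 - <<'E'
from h import *
st()
n="side"
im=arm.get_image(n)[:,:,::-1]; cv2.imwrite(f"pics/{n}5.png",im)
c=im[230:380,180:330]
cv2.imwrite(f"pics/{n}5c.png",cv2.resize(c,(600,600),interpolation=cv2.INTER_CUBIC))
E
```

```text
t 9.53 tcp [0.5563 0.2355 0.1961] yawY 50.0 tilt [ 0. -0. -1.] F [-1.2 -2.   5.5] w 32.1 q [-0.12  0.71 -0.55  1.79  0.5   0.79 -0.05]
```

View pics/side5c.png

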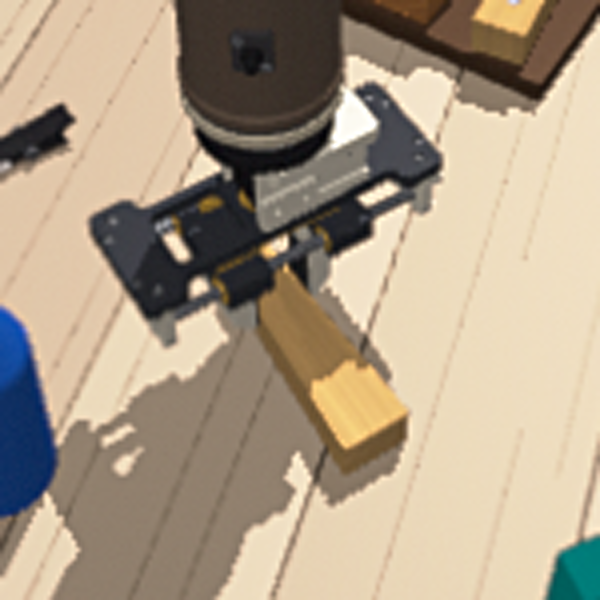

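>>> move_arm(
  steps=[
    [0,0,-1,0],
    [0,0,-2,0],
    [0,0,-2,0],
  ],
)

```text
clock: 9.95
position: [0.5563, 0.2354, 0.1976]
ee_rot: [1.074, 2.952, -0.0]
force: [0.4, 0.4, -1.7]
width: 0.356
```

>>> move_arm(
  steps=[
    [0,0,0,0],
    [0,0,0,0],
    [0,0,0,0],
    [0,0,0,0],
    [0,0,-40,0],
    [0,0,-100,0],
    [60,0,-120,0],
    [60,0,-120,0],
  ],
  grip=80,
)

```text
clock: 10.95
position: [0.5071, 0.2781, 0.3204]
ee_rot: [1.064, 2.955, 0.007]
force: [0.2, -0.9, -0.8]
width: 0.872
```

```bash
python3 - <<'E'
from h import *
st()
for n in("side","top"):
    im=arm.get_image(n)[:,:,::-1]; cv2.imwrite(f"pics/{n}6.png",im)
    c=im[240:390,200:350] if n=="side" else im[180:330,90:240]
    cv2.imwrite(f"pics/{n}6c.png",cv2.convertScaleAbs(cv2.resize(c,(600,600),interpolation=cv2.INTER_CUBIC),alpha=1 if n=="side" else 2))
E
```

```text
t 10.95 tcp [0.5071 0.2781 0.3204] yawY 50.4 tilt [ 0.002  0.004 -1.   ] F [ 0.2 -0.9 -0.8] w 80.1 q [-0.14  0.53 -0.65  1.75  0.37  0.98 -0.05]
```

View pics/side6.png

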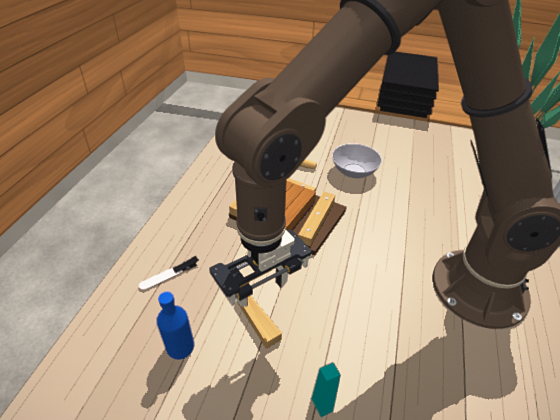

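View pics/top6c.png

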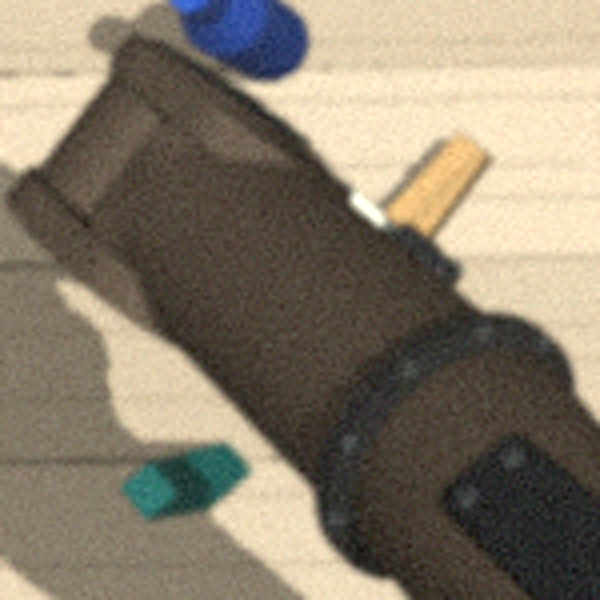

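The wedge lies flat and is free: side image butt around (272,335), top crop nose at (478,145). I'll get its pose from the butt and nose corners.

View pics/side6c.png

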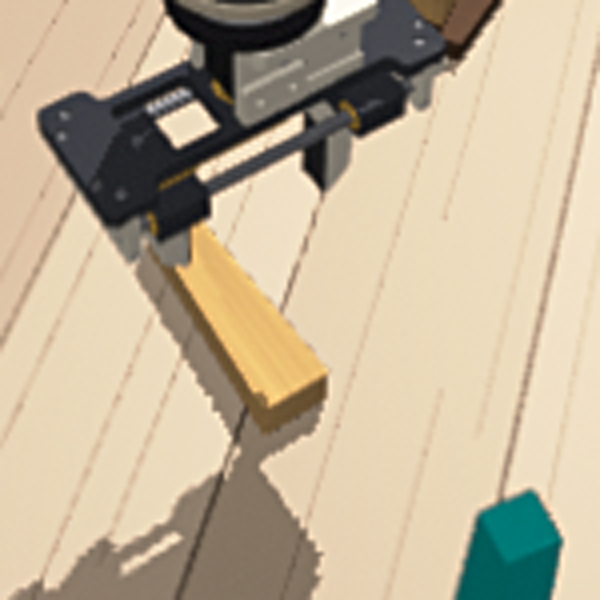

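```bash
python3 - <<'E'
from h import *
b=ray("side",uncrop([(265,403),(327,375)],4,(200,240)),.03);n=ray("top",uncrop([(463,134),(492,157)],4,(90,180)),.03)
print(b.round(4),n.round(4))
# remove half the view disagreement: averages as before side +1.5mm x -1mm y ; top -1.5,+1
B=b.mean(0)+[.0015,-.001,0];N=n.mean(0)+[-.0015,.001,0]
d=N-B;L=np.linalg.norm(d);u=d/L
print("butt",B,"nose",N,"L",L,"dir deg",np.degrees(np.arctan2(u[1],u[0])))
g=B+u*.045;st();print("grasp45",g)
o=arm.observe()
print(rows([[g[0],g[1],.3204],[g[0],g[1],.183]]))
E
```

```text
[[0.4847 0.3206 0.03  ]
 [0.4568 0.294  0.03  ]] [[0.5934 0.2196 0.03  ]
 [0.5754 0.1976 0.03  ]]
butt [0.47225037 0.30630602 0.03      ] nose [0.58290953 0.20960607 0.03      ] L 0.146956892371331 dir deg -41.14871446495483
t 11.05 tcp [0.5099 0.2744 0.318 ] yawY 50.1 tilt [ 0.001 -0.    -1.   ] F [ 0.3 -0.7 -1. ] w 80.0 q [-0.13  0.53 -0.65  1.75  0.38  0.98 -0.05]
grasp45 [0.50613556 0.27669531 0.03      ]
[[4.3, -0.6, -2.4, 0.0], [4.4, -0.7, 135.0, 0.0]]
```

>>> move_arm(
  steps=[
    [5,-1,40,0.02],
    [5,-1,90,0.02],
    [5,-1,120,0.02],
    [5,-1,135,0.02],
    [5,-1,135,0.02],
    [5,-1,135,0.02],
  ],
)

```text
clock: 11.8
position: [0.5064, 0.2767, 0.1837]
ee_rot: [1.104, 2.94, 0.002]
force: [-0.7, -0.2, 0.1]
width: 0.867
```

>>> move_arm(
  steps=[
    [0,0,0,0],
    [0,0,0,0],
    [0,0,0,0],
    [0,0,0,0],
    [0,0,0,0],
    [0,0,0,0],
    [0,0,-10,0],
    [0,0,-30,0],
    [0,0,-60,0],
    [0,0,-80,0],
    [0,0,-80,0],
  ],
  grip=30,
  grip_force=40,
)

```text
clock: 13.18
position: [0.5063, 0.277, 0.2653]
ee_rot: [1.103, 2.939, 0.005]
force: [-0.1, -0.4, -1.2]
width: 0.426
```

```bash
python3 - <<'E'
from h import *
st()
for n in("side",):
    im=arm.get_image(n)[:,:,::-1]; cv2.imwrite(f"pics/{n}7.png",im)
    c=im[230:380,180:330]
    cv2.imwrite(f"pics/{n}7c.png",cv2.resize(c,(600,600),interpolation=cv2.INTER_CUBIC))
E
```

```text
t 13.18 tcp [0.5063 0.277  0.2653] yawY 48.9 tilt [ 0.004  0.002 -1.   ] F [-0.1 -0.4 -1.2] w 39.1 q [-0.17  0.59 -0.61  1.81  0.43  0.87 -0.13]
```

View pics/side7c.png

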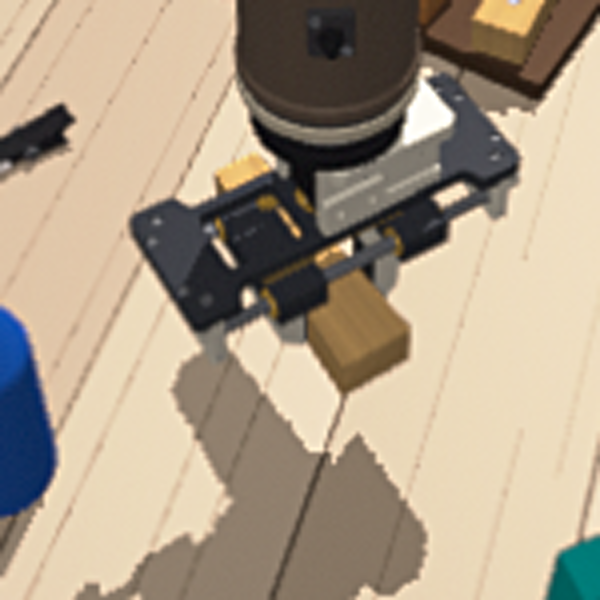

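>>> move_arm(
  steps=[
    [-14,-10,0,0.12],
    [-28,-20,0,0.24],
    [-42,-30,0,0.36],
    [-56,-40,0,0.48],
    [-70,-50,0,0.6],
    [-84,-60,0,0.72],
    [-98,-70,0,0.84],
    [-112,-80,0,0.95],
    [-124,-88,0,1.047],
    [-124,-88,0,1.047],
    [-124,-88,20,1.047],
    [-124,-88,40,1.047],
    [-124,-88,40,1.047],
  ],
)

```text
clock: 14.85
position: [0.5403, 0.1292, 0.2212]
ee_rot: [-2.422, -1.998, 0.005]
force: [0.1, 0.1, -0.7]
width: 0.426
```

```bash
python3 - <<'E'
from h import *
st()
for n in("side","top"):
    im=arm.get_image(n)[:,:,::-1]; cv2.imwrite(f"pics/{n}8.png",im)
    c=im[180:330,200:350] if n=="side" else im[150:300,190:340]
    cv2.imwrite(f"pics/{n}8c.png",cv2.convertScaleAbs(cv2.resize(c,(600,600),interpolation=cv2.INTER_CUBIC),alpha=1 if n=="side" else 2))
E
```

```text
t 14.85 tcp [0.5403 0.1292 0.2212] yawY -10.9 tilt [-0.003 -0.001 -1.   ] F [ 0.1  0.1 -0.7] w 39.1 q [-0.1   0.57 -0.32  1.91  0.26  0.71 -0.77]
```

View pics/side8c.png

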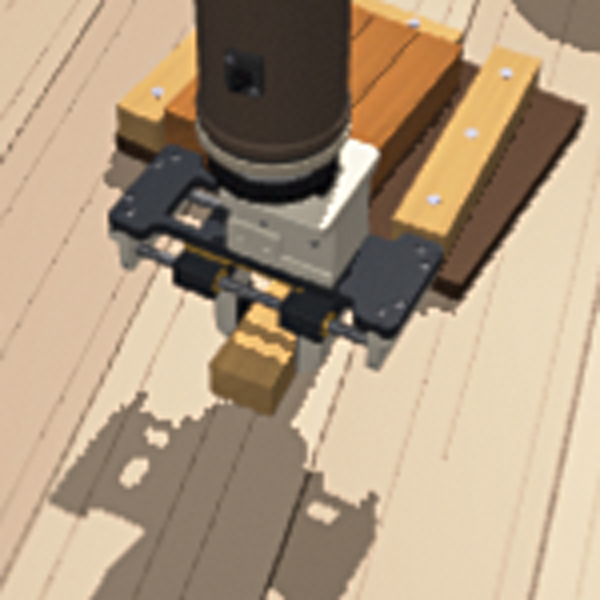

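View pics/top8c.png

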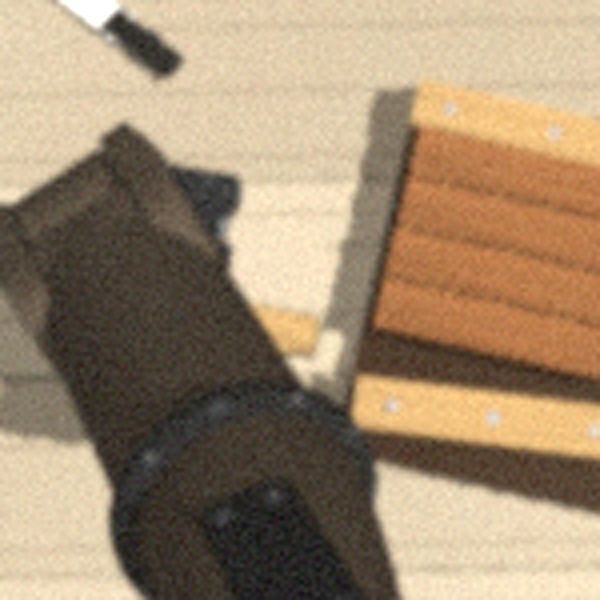

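```bash
python3 - <<'E'
from h import *
v=[.5562,-.1207,-.2472];vt=[.5576,-.1218,-.251];vs=[.5547,-.1193,-.2451]
def inb(p,v):
    d=p[:,:2]-v[:2];c,s=np.cos(v[2]),np.sin(v[2]);return np.c_[c*d[:,0]+s*d[:,1],-s*d[:,0]+c*d[:,1]]
n=ray("top",uncrop([(322,317),(316,355)],4,(190,150)),.0675)
bt=ray("side",uncrop([(215,362),(275,385)],4,(200,180)),.0675);bb=ray("side",uncrop([(210,390),(272,413)],4,(200,180)),.0375)
print("nose world",n.round(4),"board",inb(n,vt).round(4),inb(n,vt).mean(0))
for q in(bt,bb):print("butt",q.round(4),inb(q,vs).round(4),inb(q,vs).mean(0))
R=Rn.from_rotvec(arm.observe()["ee_rot"]).as_matrix();g=arm.observe()["position"]+.159*R[:,2];print("grasp board",inb(g[None],v),"wedge dir exp",-10.9-90)
E
```

```text
nose world [[0.5383 0.0238 0.0675]
 [0.5106 0.0286 0.0675]] board [[-0.0549  0.1363]
 [-0.0828  0.134 ]] [-0.06887059  0.13514645]
butt [[0.5642 0.17   0.0675]
 [0.5241 0.1761 0.0675]] [[-0.061   0.283 ]
 [-0.1014  0.2791]] [-0.08119495  0.28103538]
butt [[0.5685 0.1691 0.0375]
 [0.5264 0.1746 0.0375]] [[-0.0566  0.2831]
 [-0.0988  0.2783]] [-0.07768753  0.28067602]
grasp board [[-0.07577903  0.23872932]] wedge dir exp -100.9
```

>>> move_arm(
  steps=[
    [0,0,8,0],
    [0,0,15,0],
    [-10,0,15,0],
    [-22,0,15,0],
    [-34,0,15,0],
    [-46,0,15,0],
    [-58,0,15,0],
    [-70,0,15,0],
    [-80,0,15,0],
    [-90,0,16,0],
    [-97,0,17,0],
    [-103,0,17,0],
    [-103,0,17,0],
  ],
)

```text
clock: 16.58
position: [0.5213, 0.0269, 0.2056]
ee_rot: [2.427, 1.995, -0.001]
force: [-1.7, -0.4, -1.3]
width: 0.426
```

```bash
python3 - <<'E'
from h import *
st()
for n in("side","top"):
    im=arm.get_image(n)[:,:,::-1]; cv2.imwrite(f"pics/{n}9.png",im)
    c=im[170:320,200:350] if n=="side" else im[170:320,230:380]
    cv2.imwrite(f"pics/{n}9c.png",cv2.convertScaleAbs(cv2.resize(c,(600,600),interpolation=cv2.INTER_CUBIC),alpha=1 if n=="side" else 2))
E
```

```text
t 16.57 tcp [0.5213 0.0269 0.2056] yawY -11.2 tilt [-0.001 -0.001 -1.   ] F [-1.7 -0.4 -1.3] w 39.1 q [ 0.08  0.55 -0.32  2.    0.28  0.63 -0.62]
```

View pics/side9c.png

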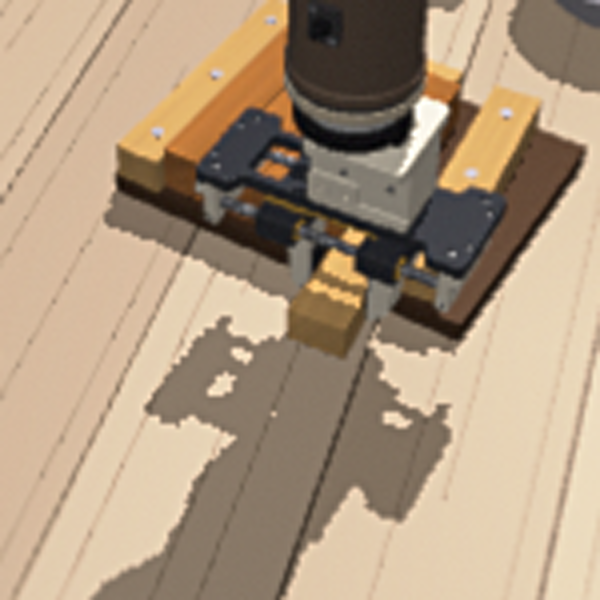

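View pics/top9c.png

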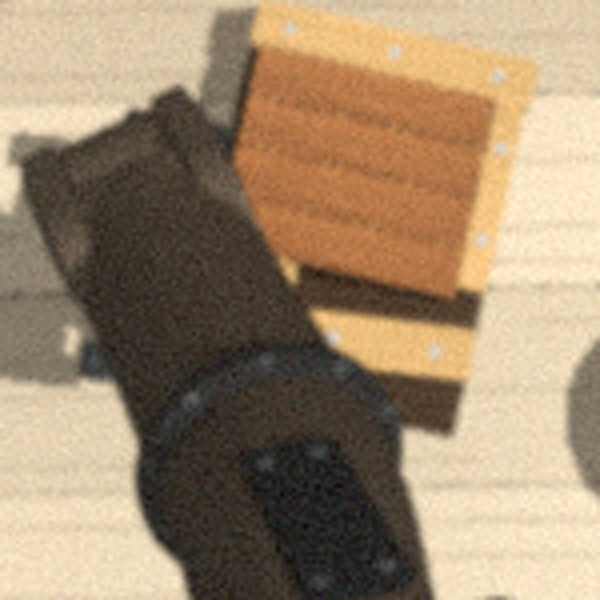

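>>> move_arm(
  steps=[
    [-3,0,0,0],
    [-6,0,1,0],
    [-9,0,1,0],
    [-12,0,1,0],
    [-14,0,2,0],
    [-14,0,2,0],
  ],
)

```text
clock: 17.42
position: [0.5186, 0.0135, 0.2036]
ee_rot: [-2.427, -1.995, 0.001]
force: [-2.5, -0.3, -0.5]
width: 0.426
```

```bash
python3 - <<'E'
from h import *
st()
for n in("side","top"):
    im=arm.get_image(n)[:,:,::-1]; cv2.imwrite(f"pics/{n}10.png",im)
    c=im[170:320,200:350] if n=="side" else im[170:320,230:380]
    cv2.imwrite(f"pics/{n}10c.png",cv2.convertScaleAbs(cv2.resize(c,(600,600),interpolation=cv2.INTER_CUBIC),alpha=1 if n=="side" else 2))
E
```

```text
t 17.43 tcp [0.5186 0.0135 0.2036] yawY -11.1 tilt [-0. -0. -1.] F [-2.5 -0.3 -0.5] w 39.1 q [ 0.11  0.55 -0.32  2.01  0.29  0.62 -0.6 ]
```

View pics/side10c.png

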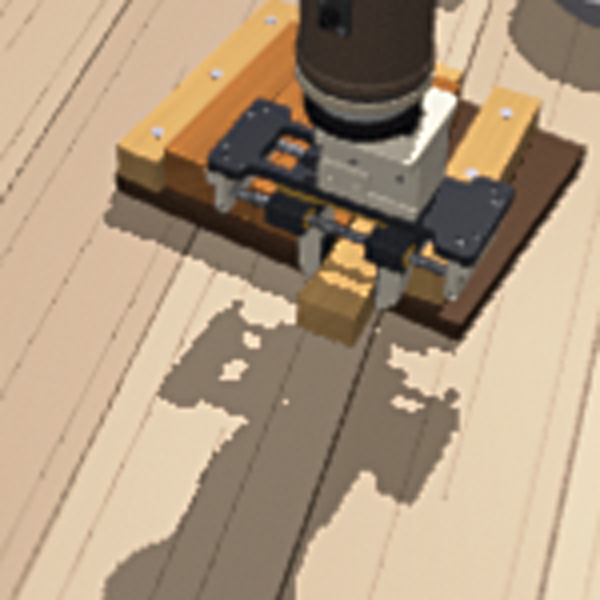

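View pics/top10c.png

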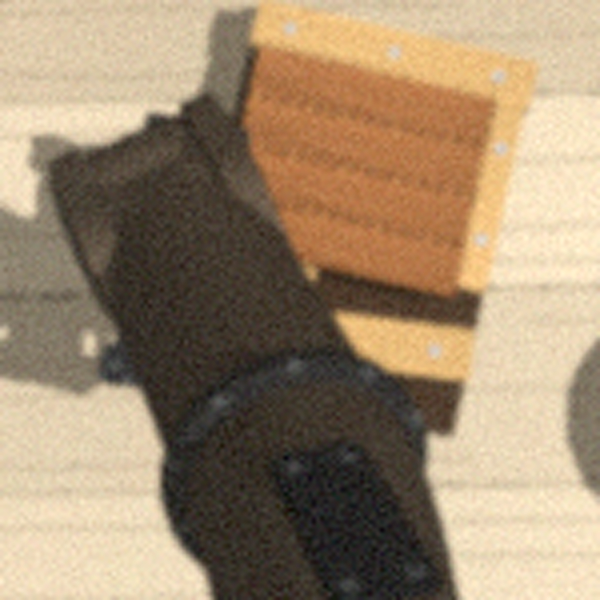

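```bash
python3 - <<'E'
from h import *
vt=[.5576,-.1218,-.251];vs=[.5547,-.1193,-.2451]
def inb(p,v):
    d=p[:,:2]-v[:2];c,s=np.cos(v[2]),np.sin(v[2]);return np.c_[c*d[:,0]+s*d[:,1],-s*d[:,0]+c*d[:,1]]
print(inb(ray("top",uncrop([(320,268)],4,(230,170)),.05),vt),inb(ray("side",uncrop([(298,321),(350,345)],4,(200,170)),.02),vs))
E
```

```text
[[-0.04887912  0.01847421]] [[-0.04885279  0.16277802]
 [-0.08959439  0.16318654]]
```

>>> move_arm(
  steps=[
    [0,0,1,0],
    [0,0,2,0],
    [0,0,2,0],
  ],
)

```text
clock: 17.9
position: [0.5187, 0.0137, 0.2016]
ee_rot: [-2.426, -1.996, 0.001]
force: [-2.8, -0.7, 0.6]
width: 0.429
```

>>> move_arm(
  steps=[
    [0,0,0,0],
    [0,0,0,0],
    [0,0,0,0],
    [0,0,0,0],
    [0,0,-30,0],
    [0,0,-70,0],
    [50,0,-80,0],
    [90,0,-80,0],
    [90,0,-80,0],
  ],
  grip=65,
)

```text
clock: 19.02
position: [0.5363, 0.1059, 0.2822]
ee_rot: [-2.42, -2.001, -0.004]
force: [-0.7, -0.4, -0.1]
width: 0.707
```

```bash
python3 - <<'E'
from h import *
st()
for n in("side","top"):
    im=arm.get_image(n)[:,:,::-1]; cv2.imwrite(f"pics/{n}11.png",im)
    c=im[170:320,200:350] if n=="side" else im[170:320,230:380]
    cv2.imwrite(f"pics/{n}11c.png",cv2.convertScaleAbs(cv2.resize(c,(600,600),interpolation=cv2.INTER_CUBIC),alpha=1 if n=="side" else 2))
E
```

```text
t 19.02 tcp [0.5363 0.1059 0.2822] yawY -10.8 tilt [ 0.001  0.002 -1.   ] F [-0.7 -0.4 -0.1] w 64.9 q [-0.02  0.48 -0.37  1.88  0.23  0.82 -0.7 ]
```

View pics/side11c.png

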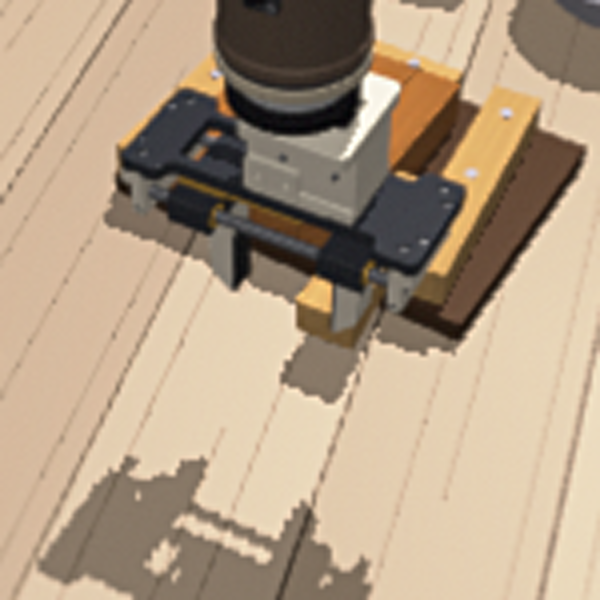

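View pics/top11c.png

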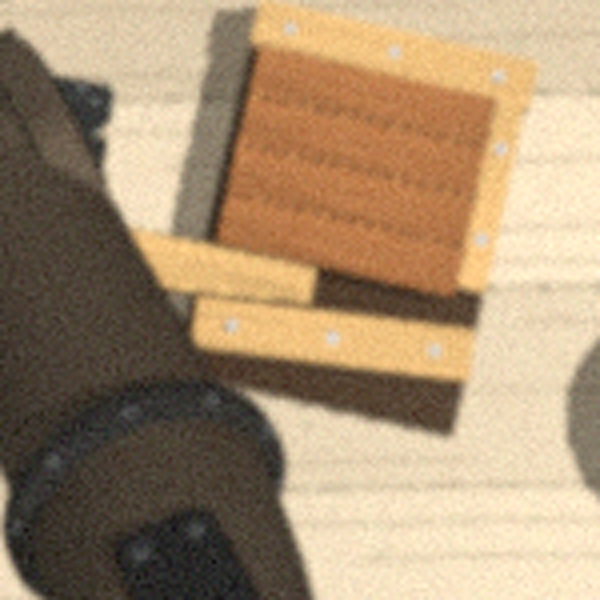

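>>> move_arm(
  steps=[
    [0,0,0,0],
    [0,0,0,0],
    [0,0,20,0],
    [0,0,45,0],
    [0,0,70,0],
    [0,0,83,0],
    [0,0,83,0],
    [-10,0,83,0],
    [-20,0,83,0],
    [-27,0,83,0],
    [-27,0,83,0],
  ],
  grip=0,
  grip_force=40,
)

```text
clock: 20.5
position: [0.5309, 0.0746, 0.199]
ee_rot: [2.427, 1.994, -0.0]
force: [-0.9, -1.1, -0.6]
width: 0.007
```

```bash
python3 - <<'E'
from h import *
st()
for n in("side",):
    im=arm.get_image(n)[:,:,::-1]; cv2.imwrite(f"pics/{n}12.png",im)
    c=im[170:320,200:350]
    cv2.imwrite(f"pics/{n}12c.png",cv2.resize(c,(600,600),interpolation=cv2.INTER_CUBIC))
E
```

```text
t 20.5 tcp [0.5309 0.0746 0.199 ] yawY -11.2 tilt [ 0. -0. -1.] F [-0.9 -1.1 -0.6] w 0.6 q [-0.    0.58 -0.33  1.97  0.3   0.64 -0.72]
```

View pics/side12c.png

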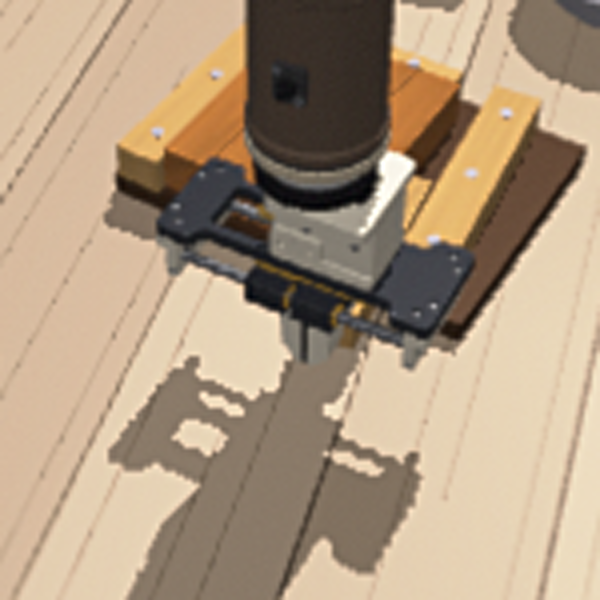

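>>> move_arm(
  steps=[
    [-4,0,0,0],
    [-8,0,0,0],
    [-11,0,0,0],
    [-14,0,0,0],
    [-17,0,0,0],
    [-20,0,0,0],
    [-23,0,0,0],
    [-26,0,0,0],
    [-29,0,0,0],
    [-32,0,0,0],
    [-32,0,0,0],
  ],
)

```text
clock: 21.92
position: [0.5247, 0.0438, 0.1987]
ee_rot: [2.427, 1.995, -0.001]
force: [-0.1, 0.3, 0.7]
width: 0.005
```

```bash
python3 - <<'E'
from h import *
st()
for n in("side","top"):
    im=arm.get_image(n)[:,:,::-1]; cv2.imwrite(f"pics/{n}13.png",im)
    c=im[170:320,200:350] if n=="side" else im[170:320,230:380]
    cv2.imwrite(f"pics/{n}13c.png",cv2.convertScaleAbs(cv2.resize(c,(600,600),interpolation=cv2.INTER_CUBIC),alpha=1 if n=="side" else 2))
E
```

```text
t 21.93 tcp [0.5247 0.0438 0.1987] yawY -11.1 tilt [-0. -0. -1.] F [-0.1  0.3  0.7] w 0.4 q [ 0.06  0.57 -0.33  1.99  0.3   0.62 -0.67]
```

View pics/side13c.png

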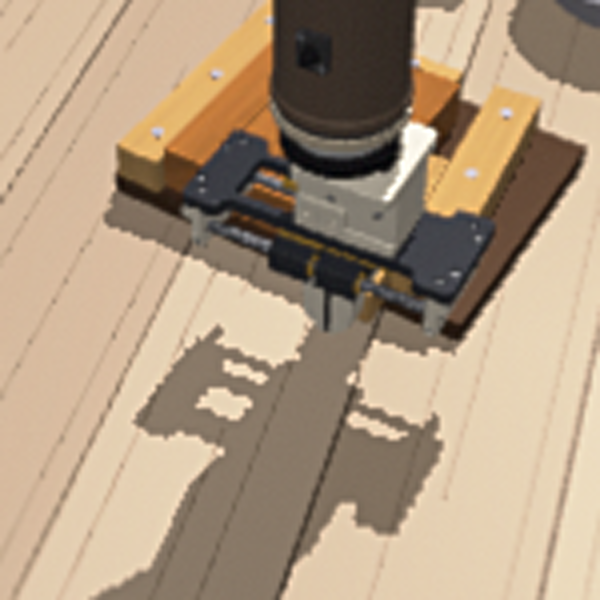

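View pics/top13c.png

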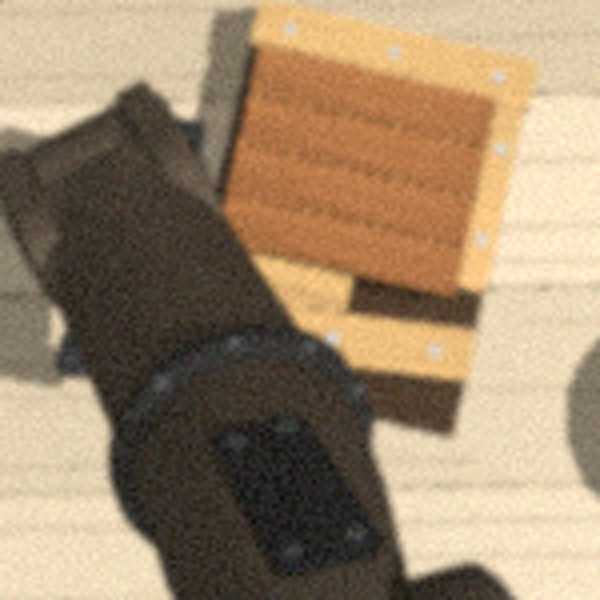

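>>> move_arm(
  steps=[
    [-1.5,0,0,0],
    [-3,0,0,0],
    [-4.5,0,0,0],
    [-6,0,0,0],
    [-6,0,0,0],
  ],
)

```text
clock: 22.65
position: [0.5235, 0.0381, 0.1987]
ee_rot: [2.426, 1.995, -0.0]
force: [0.5, 0.3, 1.3]
width: 0.005
```

>>> move_arm(
  steps=[
    [-1,0,0,0],
    [-2,0,0,0],
    [-2,0,0,0],
  ],
)

```text
clock: 23.02
position: [0.5233, 0.0363, 0.1988]
ee_rot: [2.426, 1.996, 0.0]
force: [0.6, 1.0, -0.7]
width: 0.003
```

>>> move_arm(
  steps=[
    [-1,0,0,0],
    [-2,0,0,0],
    [-2,0,0,0],
  ],
)

```text
clock: 23.4
position: [0.523, 0.0348, 0.1988]
ee_rot: [-2.426, -1.996, -0.001]
force: [1.5, 3.9, 0.7]
width: 0.001
```

>>> move_arm(
  steps=[
    [-1,0,0,0],
    [-2,0,0,0],
    [-2,0,0,0],
  ],
)

```text
clock: 23.78
position: [0.5228, 0.0339, 0.1989]
ee_rot: [-2.424, -1.997, -0.004]
force: [2.5, 8.7, -1.9]
width: 0.006
```

>>> move_arm(
  steps=[
    [-1,0,0,0],
    [-2,0,0,0],
    [-2,0,0,0],
  ],
)

```text
clock: 24.15
position: [0.5226, 0.0334, 0.199]
ee_rot: [-2.422, -1.998, -0.007]
force: [2.5, 14.8, -3.4]
width: 0.005
```

>>> move_arm(
  steps=[
    [-1,0,0,0],
    [-2,0,0,0],
    [-2,0,0,0],
    [-2,0,0,0],
  ],
)

```text
clock: 24.65
position: [0.5224, 0.033, 0.1991]
ee_rot: [-2.42, -1.999, -0.01]
force: [3.6, 18.7, -5.5]
width: 0.007
```

```bash
python3 - <<'E'
from h import *
st()
for n in("top",):
    im=arm.get_image(n)[:,:,::-1]; cv2.imwrite(f"pics/{n}14.png",im)
    c=im[170:320,230:380]
    cv2.imwrite(f"pics/{n}14c.png",cv2.convertScaleAbs(cv2.resize(c,(600,600),interpolation=cv2.INTER_CUBIC),alpha=2))
E
```

```text
t 24.65 tcp [0.5224 0.033  0.1991] yawY -10.9 tilt [ 0.003  0.006 -1.   ] F [ 3.6 18.7 -5.5] w 0.7 q [ 0.08  0.57 -0.34  2.    0.3   0.61 -0.64]
```

View pics/top14c.png

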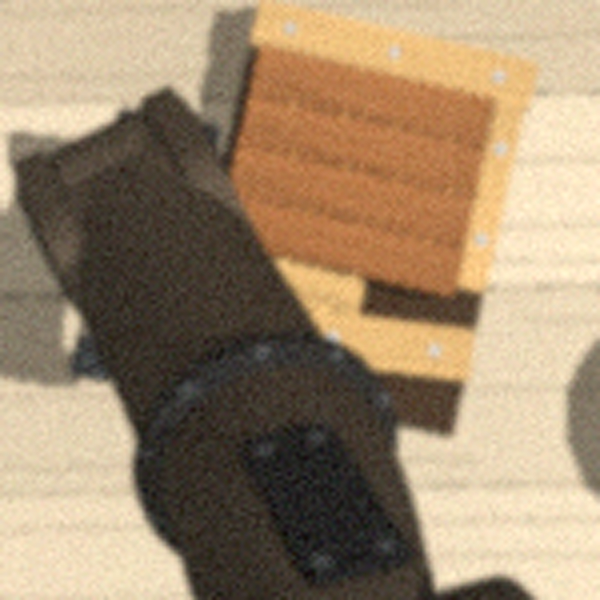

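>>> move_arm(
  steps=[
    [-1,0,0,0],
    [-2,0,0,0],
    [-2,0,0,0],
    [-2,0,0,0],
  ],
)

```text
clock: 25.2
position: [0.5223, 0.0326, 0.1992]
ee_rot: [-2.418, -2.0, -0.013]
force: [2.8, 24.8, -6.6]
width: 0.003
```

>>> move_arm(
  steps=[
    [4,0,0,0],
    [15,0,0,0],
    [40,0,0,0],
    [60,0,-30,0],
    [80,0,-80,0],
    [130,0,-120,0],
    [180,0,-130,0],
    [240,0,-130,0],
    [240,0,-130,0],
    [240,0,-130,0],
  ],
)

```text
clock: 26.45
position: [0.5675, 0.2613, 0.3279]
ee_rot: [2.426, 1.995, -0.004]
force: [-0.2, -0.0, 0.2]
width: 0.006
```

```bash
python3 - <<'E'
from h import *
st()
for n in("side","top"):
    im=arm.get_image(n)[:,:,::-1]; cv2.imwrite(f"pics/{n}15.png",im)
    c=im[160:260,220:360] if n=="side" else im[170:320,230:380]
    cv2.imwrite(f"pics/{n}15c.png",cv2.convertScaleAbs(cv2.resize(c,(784,560) if n=="side" else (600,600),interpolation=cv2.INTER_CUBIC),alpha=1 if n=="side" else 2))
E
```

```text
t 26.45 tcp [0.5675 0.2613 0.3279] yawY -11.1 tilt [-0.001 -0.002 -1.   ] F [-0.2 -0.   0.2] w 0.5 q [-0.26  0.54 -0.38  1.64  0.23  1.01 -0.91]
```

View pics/side15c.png

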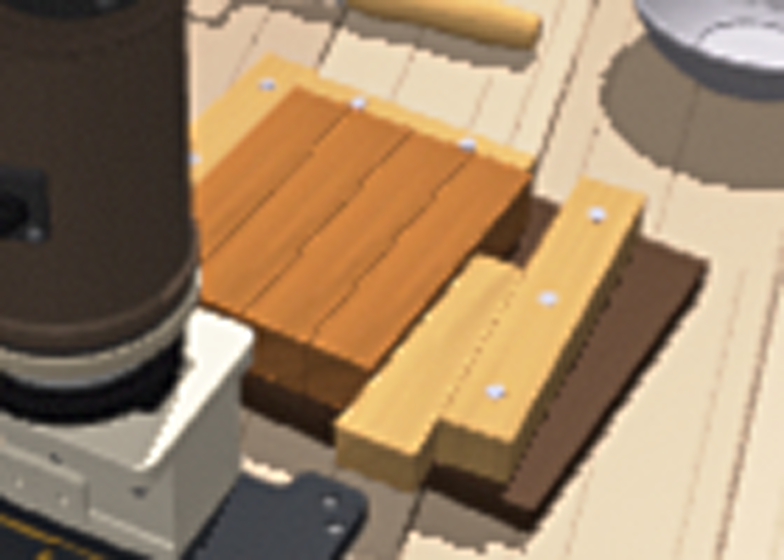

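View pics/top15c.png

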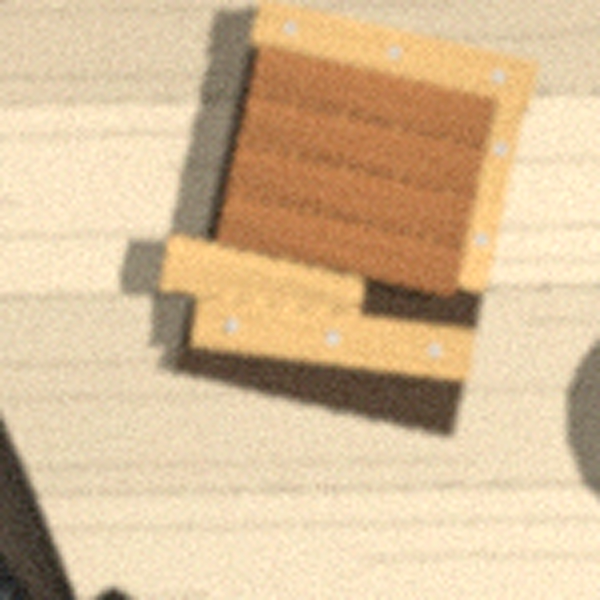

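View pics/side15.png

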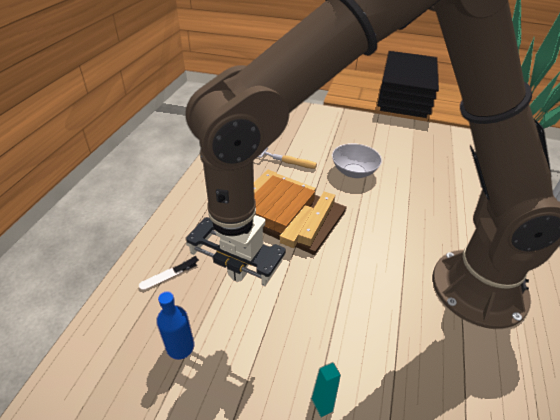

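```bash
python3 - <<'E'
from h import *
vt=[.5576,-.1218,-.251];vs=[.5547,-.1193,-.2451]
def inb(p,v):
    d=p[:,:2]-v[:2];c,s=np.cos(v[2]),np.sin(v[2]);return (1000*np.c_[c*d[:,0]+s*d[:,1],-s*d[:,0]+c*d[:,1]]).round(1).tolist()
print("b4 top",inb(ray("top",uncrop([(216,243),(455,296)],4,(230,170)),.056),vt),"side",inb(ray("side",uncrop([(370,370),(531,180)],5.6,(220,160)),.056),vs))
print("nose top",inb(ray("top",uncrop([(365,277),(362,313)],4,(230,170)),.048),vt),"butt",inb(ray("top",uncrop([(167,236),(161,290)],4,(230,170)),.048),vt),"side nose",inb(ray("side",uncrop([(480,256),(524,270)],5.6,(220,160)),.048),vs),"butt",inb(ray("side",uncrop([(337,435),(416,460)],5.6,(220,160)),.048),vs))
E
```

```text
b4 top [[-49.1, 97.1], [-46.8, -81.9]] side [[-46.4, 97.4], [-48.5, -76.1]]
nose top [[-47.6, -15.4], [-73.9, -19.0]] butt [[-51.6, 133.7], [-91.5, 128.7]] side nose [[-49.8, -14.6], [-74.6, -16.9]] butt [[-51.1, 137.4], [-91.7, 132.0]]
```

```bash
python3 - <<'E'
from cell import arm
print(arm.sign_off())
E
```

```text
the job is handed in; nothing more can be done
None
```

The wedge is jammed in the channel with the battens closed up, and the job is handed in at about 26.6 s of the 64 s allowed.

**What I did:** I gripped the standing wedge lightly near its top and tipped it over its butt edge until it lay flat on the shelf, then let go. I took it again, started its nose about 89 mm into the channel and released it. Then I pushed the butt with closed fingers until the force climbed to about 25 N with almost no further travel, and backed off.

**Last checks:**
- **Wedge:** it lies flat. The nose is at y ≈ −16.5 mm in the board frame, about 124 mm in, against the stated home of −17.5 mm.
- **Battens:** batten 4's side is at x ≈ −47.7 mm on average (tight is −47), and the row looks closed. The views disagree by a few mm (single points ran from −46.4 to −49.1 mm) and suggest slightly opposite skews of batten 4. That is pixel noise, so I could not confirm the 0.012 rad straightness or the last tenths of the gaps by camera. The nose position implies gaps near zero.
- **Jam force:** I had no direct reading of the force on batten 4 after letting go, only the push force before.
- **Robot and other things:** the gripper is clear of everything. The bowl, bottle, fork and clip look unmoved, and I left the turquoise look-alike alone.

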